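# Find and press the concealed catch of a tool chest

### The job

One of the six square wooden inlays in the flat top of the small chest is a concealed catch: all six look the same, but this one gives when pressed. With the fingertips feel across the inlays, pressing them one by one, until you find the catch, and push it fully home so that the chest's flap pops up and stays up, then take the hand clear. Do not touch the flap itself, and neither pick up nor disturb the loose things round the chest.

Things in the scene. Friction and masses are not known exactly. Their poses are not given: they have to be found in the camera images.
- chest: Low wooden chest fixed to the bench, 164 mm deep (its x), 322 mm long (its y), flat top 68 mm above the bench. Origin: on the bench, under the middle of the inlaid panel; z up. The panel is 144 mm along x, 216 mm along y; beyond it at the -y end (past y = -120 mm) lies the flap. Beware: to the left behind it a fixed drill stand, 0.57 m tall, fills x 0.60 to 0.88, y -0.12 to 0.12 m.
- panel (a point): Middle of the panel's top, axes as the chest's. Six darker square inlays, 54 mm wide, flush with the top, a 2 mm gap round each, in two rows of three: centres at x = -36 and +36 mm, y = -72, 0 and +72 mm from here. Five are solid and rigid; one, any of the six, is the catch.
- catch (a joint): Travel of the catch inlay, m: 0 flush with the panel, 0.008 fully home (8 mm down, where it meets a hard stop). It moves straight down against about 4 N, has no return spring and stays where it is pushed. Its motion lifts the flap through a linkage.
- flap (a joint): Angle of the flap, rad: 0 shut, level with the panel; rises by 0.05 for each mm of the catch's travel, to 0.4 when the catch is fully home, and stays there.
- flap_board: The flap: wooden board 140 mm (chest x) by 80 mm (chest y), 9 mm thick, level with the panel's top when shut. Its hinge lies beside the panel at chest y = -121 mm, where the origin is; the free edge at chest y = -203 mm rises about 32 mm. Not to be touched: it opens by itself.
- battery_pack: Loose tool battery pack, 121 x 75 x 65 mm, on the bench past the chest's +y end; origin at the centre of its underside. Leave alone.
- chuck_key: Loose steel T-handled drill chuck key, 60 x 64 x 17 mm, on the bench past the chest's +y end; origin at the centre of its underside. Leave alone.
- pencil: Loose carpenter's pencil, 174 mm long, 13 x 8 mm, on the bench along the chest's front (-x) side; origin at the centre of its underside. Leave alone.
- offcut_2: Loose pine offcut, 48 x 110 x 36 mm, on the bench in front of the chest (-x side); origin at the centre of its underside. Leave alone.

How it is judged:
By the outcome, as a careful person would: the job done as asked, in the order asked, and still so for the second after the job is handed in, with the robot touching nothing.
It also fails if it takes over 58 s, if anything falls off the work surface, if the arm or the gripper's body presses on something with over 40 N, if the wrist force passes 120 N, or if a joint passes its speed limit or range.

### The arm

A 6-joint arm with a two-finger parallel gripper is mounted at the origin on a cart in front of the work surface, level with it; the furniture and walls round the work are solid. World frame = base frame: x ahead of the robot, y to its left, z up, the work surface at z = 0. Lengths are in m, angles in rad, forces in N, time in s.
With the tool pointing down it reaches from about 0.4 to 0.825 m from the base axis. Payload 7 kg.
Tool frame: the origin (TCP) lies on the centre line of the jaws, within the pads' length; the fingertips stand arm.tip_reach ahead of it and the grasp point (between the pads) lies 5 mm behind it (arm.tip_reach is the distance from the TCP to the fingertips, in m); z points along the fingers, y is the line along which they close (so a half turn about z gives the same grasp; the last joint's range is limited). The gripper opens to 88 mm and grips with 3 to 60 N. Pads are 19 mm wide; open, the fingers measure 130 mm over their backs; the gripper's body (78 mm by 193 mm) begins 47 mm behind the grasp point.
Start: joints at [-0.828, 0.359, 0.012, 0, -1.224, -0.288], TCP at [0.296, -0.606, 0.241] pointing down, gripper open.
Joint ranges: [-3.07, 3.07], [-1.43, 2.12], [-1.02, 1.25], [-3.03, 1.67], [-3.05, -0], [-3.03, 3.03]. Speed limits (rad/s): [2.39, 2.39, 3.01, 3.14, 3.14, 3.14].

### API

Orientations are given as [roll, pitch, yaw] about the fixed x, y, z axes, in that order (R = Rz(yaw) Ry(pitch) Rx(roll)).
In Python, from station import status, optics, order, arm gives the robot as it stands. The module is installed in compiled form; this text tells all that it offers.
- The arm moves only by the shell command python3 -m jog 'ROWS' [FORCE]. ROWS is JSON, a list of rows, each a list of 3 entries, a list of its own where there are three numbers: the gripper command: -1 is shut, 1 is fully open, values between are in proportion, then the shift along the tool's x, y, z in mm, then the turn about the tool's z in rad. A call has 1 to 20 rows; each row is the pose to reach, as a shift and turn from the pose commanded when the call began, along the tool's axes at that moment; what a row does not reach only later rows make up. A row lasts 1/8 s, in which the tool goes at most 62.5 mm and 10.7 degrees, less where a joint would pass 70% of its speed; a pose out of reach is approached as far as the arm can. A call with a gripper value outside its range is refused whole. The fingers move at their own pace and stop on an object; FORCE is the grip in N (left out, the last holds). Time passes only in rows, so rows that repeat a pose let the fingers close. It gives the time, the measured TCP pose, the force, the opening and the grip force at its end, in the units of the state.
- status.get_state(): the state, without advancing time (a new reading comes with each control period).
- optics.grab_frame(name): name is "scene" or "top"; returns a dict with "color" (420x560x3 uint8, red, green, blue), "mtx" (3x3 intrinsics, pixels), "cam_to_world" (4x4, takes a point from camera to world coordinates). Camera axes: x right, y down, z forward; pixel columns grow to the right and rows downward; lengths in m; the calibration is good to about 2 mm. A picture is of the moment at which its call begins. There is no depth.
- order.job_done(): hands the job in; it is judged then, once.
The state is a dict: "t": time; "q": joint angles; "qd": joint speeds; "joint_efforts": joint torques, N m; "eef_pos": TCP position; "ee_rot": TCP orientation; "force": force on the tool from outside, world axes, zero at the start; "moment": the same for the moment, N m; "width": finger opening in m; "gripper_force": force on a finger pad.
Only numpy, scipy, OpenCV 4.12 (cv2) and the standard library are available. Lean on these libraries where they do the work, as an engineer would, in place of code of your own. Each camera call takes 0.05 s, during which the arm holds its last target. There are 200 camera calls.

## Working session

There is one attempt and no reset: what is moved stays moved. The work goes in short steps, Python scripts to look and compute and a shell command to move; the robot and the scene stay as the last step left them, time stands still between calls to the robot, and variables do not carry over. Pictures are saved under pics/ and viewed, at most 10 in all, crops included, and the job is handed in when it is done.

```bash
mkdir -p pics; python3 - <<'E'
from station import status, optics, arm
import cv2
s=status.get_state()
print({k:s[k] for k in('t','eef_pos','ee_rot','force','width')},arm.tip_reach)
for n in('scene','top'):
    f=optics.grab_frame(n);cv2.imwrite(f'pics/{n}0.png',f['color'][:,:,::-1]);print(n,f['cam_to_world'].round(3).tolist())
E
```

```text
{'t': 0.0, 'eef_pos': array([ 0.29628308, -0.60599197,  0.23963496]), 'ee_rot': array([ 3.13995283e+00, -1.75941732e-04, -2.68690883e+00]), 'force': array([-0.06850854,  0.21543497,  0.2455189 ]), 'width': 0.08757248164331673} 0.014
scene [[0.497, -0.405, 0.767, -0.249], [-0.867, -0.249, 0.431, -0.575], [0.016, -0.88, -0.475, 0.53], [0.0, 0.0, 0.0, 1.0]]
top [[-0.003, -0.997, 0.075, 0.43], [-1.0, 0.002, -0.017, -0.146], [0.017, -0.075, -0.997, 1.016], [0.0, 0.0, 0.0, 1.0]]
```

View pics/top0.png

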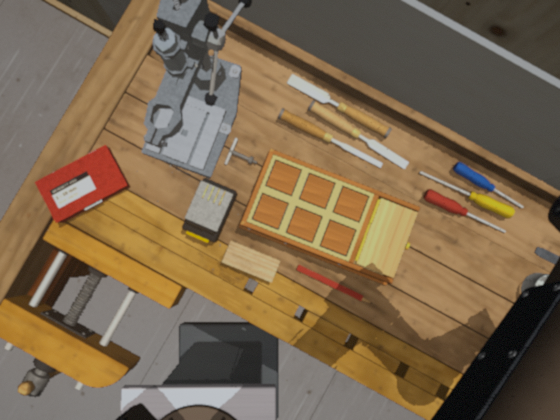

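View pics/scene0.png

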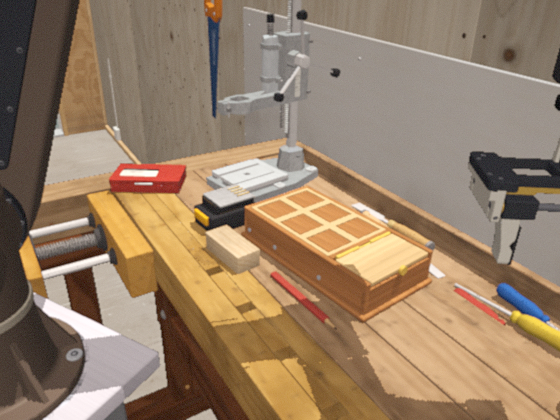

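The top view shows the six inlays, at about (282,177), (316,190), (351,202) in the far row and (268,211), (302,223), (338,237) in the near row. The flap is at the right end, around (390,238). The scene view shows the pencil and offcut in front of the chest and the drill stand behind its left end.

```bash
cat > fit.py <<'E'
from station import status, optics
import cv2, numpy as np
from scipy.optimize import least_squares
f=optics.grab_frame('top');K=f['mtx'];T=f['cam_to_world'];I=np.linalg.inv(T)
uv=np.array([(282,177),(316,190),(351,202),(268,211),(302,223),(338,237)],float)
hsv=cv2.cvtColor(f['color'],cv2.COLOR_RGB2HSV)
# refine: connected dark-orange blobs
L=np.array([(36,72),(36,0),(36,-72),(-36,72),(-36,0),(-36,-72)])/1000.
def w(p): c,s=np.cos(p[2]),np.sin(p[2]); return np.c_[L@np.array([[c,s],[-s,c]])+p[:2],np.full(6,.068)]
def pr(X):
    q=(np.c_[X,np.ones(len(X))]@I.T)[:,:3]@K.T; return q[:,:2]/q[:,2:]
r=least_squares(lambda p:(pr(w(p))-uv).ravel(),[.6,-.25,-.4])
print(r.x.round(4),np.round(r.fun.reshape(-1,2),1).tolist()); print(w(r.x).round(3).tolist())
im=f['color'][:,:,::-1].copy(); im=cv2.resize(im[130:300,170:440],None,fx=2.9,fy=2.9,interpolation=cv2.INTER_CUBIC)
for u,v in pr(w(r.x)): cv2.circle(im,(int((u-170+.5)*2.9),int((v-130+.5)*2.9)),3,(255,0,0),-1)
cv2.imwrite('pics/fit.png',im)
E
python3 fit.py
```

```text
[ 0.518  -0.2282 -0.364 ] [[-0.0, 0.0], [-0.2, -0.2], [-1.3, 0.6], [1.1, -0.3], [1.2, 0.6], [-0.8, -0.6]]
[[0.577, -0.174, 0.068], [0.552, -0.241, 0.068], [0.526, -0.308, 0.068], [0.51, -0.148, 0.068], [0.484, -0.215, 0.068], [0.459, -0.283, 0.068]]
```

View pics/fit.png

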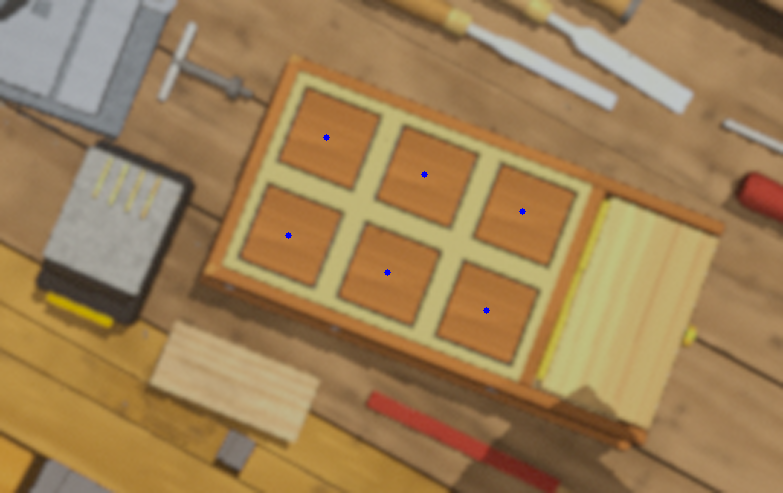

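```bash
python3 -m jog '[[-1,[-144,109,0],-0.37],[-1,[-144,109,0],-0.37],[-1,[-144,109,0],-0.37],[-1,[-287,218,0],-0.752],[-1,[-287,218,0],-0.752],[-1,[-287,218,0],-0.752],[-1,[-287,218,0],-0.752],[-1,[-287,218,80],-0.752],[-1,[-287,218,80],-0.752],[-1,[-287,218,80],-0.752]]' 20
cat > st.py <<'E'
from station import status
import numpy as np
s=status.get_state();c=np.array([.517,-.230]);a=-.364
R=np.array([[np.cos(a),-np.sin(a)],[np.sin(a),np.cos(a)]])
print('t',round(s['t'],2),'panel xy mm',((s['eef_pos'][:2]-c)@R*1000).round(1),'tip above top',round((s['eef_pos'][2]-.082)*1000,1),'rpy',s['ee_rot'].round(3),'F',s['force'].round(1),'w',s['width'].round(4),'q',s['q'].round(2))
E
python3 st.py; python3 - <<'E'
from station import optics
import cv2
a=optics.grab_frame('scene')['color'][100:350,200:500,::-1]
cv2.imwrite('pics/s1.png',cv2.resize(a,None,fx=2.4,fy=2.4,interpolation=cv2.INTER_CUBIC))
E
```

```text
t: 1.4
eef_pos: [0.4573, -0.2847, 0.159]
ee_rot: [3.138, -0.001, -1.935]
force: [-0.3, -0.5, 0.7]
width: 0.0009
gripper_force: 0.0Traceback (most recent call last):
  File "st.py", line 5, in <module>
    print('t',round(s['t'],2),'panel xy mm',((s['eef_pos'][:2]-c)@R*1000).round(1),'tip above top',round((s['eef_pos'][2]-.082)*1000,1),'rpy',s['ee_rot'].round(3),'F',s['force'].round(1),'w',s['width'].round(4),'q',s['q'].round(2))
                                                                                                                                                                                               ^^^^^^^^^^^^^^^^
AttributeError: 'float' object has no attribute 'round'
```

View pics/s1.png

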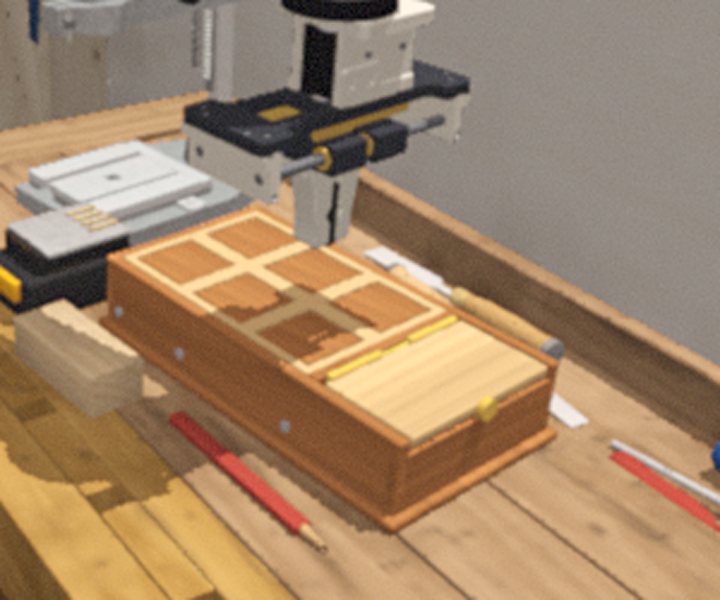

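The closed hand hovers over the inlay nearest the flap on the front row, with its shadow on it at about (310,340). Nothing loose is touched. I'll probe this inlay gently.

```bash
sed -i "s/s\['width'\].round(4)/s['width']/" st.py; python3 -m jog '[[-1,[0,0,50],0],[-1,[0,0,70],0],[-1,[0,0,74],0],[-1,[0,0,75],0],[-1,[0,0,76],0],[-1,[0,0,77],0],[-1,[0,0,78],0],[-1,[0,0,78.5],0],[-1,[0,0,78.5],0]]'; python3 st.py
```

```text
t: 2.58
eef_pos: [0.4586, -0.2845, 0.0823]
ee_rot: [-3.141, -0.0, -1.935]
force: [-1.3, 1.5, 4.2]
width: 0.0002
gripper_force: 2.0
t 2.58 panel xy mm [-35.2 -71.7] tip above top 0.3 rpy [-3.141 -0.    -1.935] F [-1.3  1.5  4.2] w 0.00024175583579993015 q [-0.19  0.3  -0.49  0.   -0.79 -0.17]
```

```bash
python3 -m jog '[[-1,[0,0,1],0],[-1,[0,0,2],0],[-1,[0,0,3],0],[-1,[0,0,3],0]]'; python3 st.py
```

```text
t: 3.08
eef_pos: [0.4586, -0.2845, 0.0821]
ee_rot: [-3.14, -0.001, -1.934]
force: [-10.4, 9.3, 32.6]
width: 0.0003
gripper_force: 16.6
t 3.08 panel xy mm [-35.1 -71.7] tip above top 0.1 rpy [-3.140e+00 -1.000e-03 -1.934e+00] F [-10.4   9.3  32.6] w 0.000318231191465641 q [-0.19  0.3  -0.49  0.   -0.78 -0.17]
```

This inlay is solid: 33 N with no travel. Next is the middle one in the front row.

```bash
python3 -m jog '[[-1,[0,0,-20],0],[-1,[-36,0,-20],0],[-1,[-72,0,-20],0],[-1,[-72,0,-20],0],[-1,[-72,0,-8],0],[-1,[-72,0,-4],0],[-1,[-72,0,-3],0],[-1,[-72,0,-2],0],[-1,[-72,0,-1],0],[-1,[-72,0,-0.5],0],[-1,[-72,0,-0.5],0]]'; python3 st.py
```

```text
t: 4.45
eef_pos: [0.4832, -0.2176, 0.0821]
ee_rot: [3.141, -0.0, -1.935]
force: [-13.0, 10.5, 36.6]
width: 0.0007
gripper_force: 18.2
t 4.45 panel xy mm [-36.   -0.4] tip above top 0.1 rpy [ 3.141 -0.    -1.935] F [-13.   10.5  36.6] w 0.000706778649912749 q [-0.05  0.28 -0.51  0.   -0.78 -0.31]
```

Solid as well. Next, the +y inlay in the front row.

```bash
python3 -m jog '[[-1,[0,0,-20],0],[-1,[-36,0,-20],0],[-1,[-72,0,-20],0],[-1,[-72,0,-20],0],[-1,[-72,0,-8],0],[-1,[-72,0,-4],0],[-1,[-72,0,-3],0],[-1,[-72,0,-2],0],[-1,[-72,0,-1],0],[-1,[-72,0,-0.5],0],[-1,[-72,0,-0.5],0]]'; python3 st.py
```

```text
t: 5.82
eef_pos: [0.5085, -0.1508, 0.0821]
ee_rot: [3.141, -0.001, -1.935]
force: [-12.2, 5.8, 31.1]
width: 0.0003
gripper_force: 15.6
t 5.83 panel xy mm [-36.1  71. ] tip above top 0.1 rpy [ 3.141e+00 -1.000e-03 -1.935e+00] F [-12.2   5.8  31.1] w 0.0002687466114622457 q [ 0.08  0.29 -0.51  0.   -0.78 -0.45]
```

Also solid. The last one in this column is close to the drill stand, so I'll test the far row's other two first.

```bash
python3 -m jog '[[-1,[0,0,-20],0],[-1,[36,-36,-20],0],[-1,[72,-72,-20],0],[-1,[72,-72,-20],0],[-1,[72,-72,-8],0],[-1,[72,-72,-4],0],[-1,[72,-72,-3],0],[-1,[72,-72,-2],0],[-1,[72,-72,-1],0],[-1,[72,-72,-0.5],0],[-1,[72,-72,-0.5],0]]'; python3 st.py
```

```text
t: 7.2
eef_pos: [0.5515, -0.2423, 0.0823]
ee_rot: [-3.141, 0.0, -1.934]
force: [-5.5, 3.6, 12.2]
width: 0.0007
gripper_force: 6.4
t 7.2 panel xy mm [36.6  0.8] tip above top 0.3 rpy [-3.141  0.    -1.934] F [-5.5  3.6 12.2] w 0.0007215584573300001 q [-0.09  0.39 -0.35  0.   -0.84 -0.27]
```

12 N without travel, so this one is solid too. Next, the far row's inlay by the flap.

```bash
python3 -m jog '[[-1,[0,0,-20],0],[-1,[36,0,-20],0],[-1,[72,0,-20],0],[-1,[72,0,-20],0],[-1,[72,0,-8],0],[-1,[72,0,-4],0],[-1,[72,0,-2],0],[-1,[72,0,-1],0],[-1,[72,0,0],0],[-1,[72,0,0.5],0],[-1,[72,0,0.5],0]]'; python3 st.py
```

```text
t: 8.57
eef_pos: [0.5261, -0.3101, 0.0802]
ee_rot: [-3.141, 0.0, -1.935]
force: [-0.3, 0.9, 2.9]
width: 0.0007
gripper_force: 1.5
t 8.57 panel xy mm [ 37.  -71.6] tip above top -1.8 rpy [-3.141  0.    -1.935] F [-0.3  0.9  2.9] w 0.0007008809541543071 q [-0.21  0.4  -0.33 -0.   -0.84 -0.15]
```

It gives: 2 mm down at 3 N. Pushing it home.

```bash
python3 -m jog '[[-1,[0,0,1],0],[-1,[0,0,2],0],[-1,[0,0,3],0],[-1,[0,0,4],0],[-1,[0,0,5],0],[-1,[0,0,6],0],[-1,[0,0,7],0],[-1,[0,0,8],0],[-1,[0,0,9],0],[-1,[0,0,9],0],[-1,[0,0,9],0]]'; python3 st.py
```

```text
t: 9.95
eef_pos: [0.5262, -0.3102, 0.074]
ee_rot: [-3.14, -0.0, -1.934]
force: [-6.8, 8.5, 25.9]
width: 0.0004
gripper_force: 13.3
t 9.95 panel xy mm [ 37.2 -71.7] tip above top -8.0 rpy [-3.14  -0.    -1.934] F [-6.8  8.5 25.9] w 0.0004203745806974135 q [-0.21  0.41 -0.34  0.   -0.83 -0.15]
```

It's at the hard stop, 8 mm down at 26 N. One slightly firmer push, then straight up and clear.

```bash
python3 -m jog '[[-1,[0,0,1.5],0],[-1,[0,0,1.5],0],[-1,[0,0,-5],0],[-1,[0,0,-20],0],[-1,[0,0,-60],0],[-1,[0,0,-110],0],[-1,[0,0,-150],0],[-1,[0,0,-150],0],[-1,[0,0,-150],0],[-1,[0,0,-150],0]]'; python3 st.py; python3 - <<'E'
from station import optics
import cv2
a=optics.grab_frame('scene')['color'][100:350,200:500,::-1]
cv2.imwrite('pics/s2.png',cv2.resize(a,None,fx=2.4,fy=2.4,interpolation=cv2.INTER_CUBIC))
E
```

```text
t: 11.2
eef_pos: [0.5251, -0.31, 0.2197]
ee_rot: [3.139, -0.0, -1.935]
force: [0.1, -0.1, 0.2]
width: 0.0005
gripper_force: 0.0
t 11.2 panel xy mm [ 36.1 -71.8] tip above top 137.7 rpy [ 3.139 -0.    -1.935] F [ 0.1 -0.1  0.2] w 0.00045664011158362615 q [-0.21  0.27 -0.17 -0.   -1.14 -0.15]
```

View pics/s2.png

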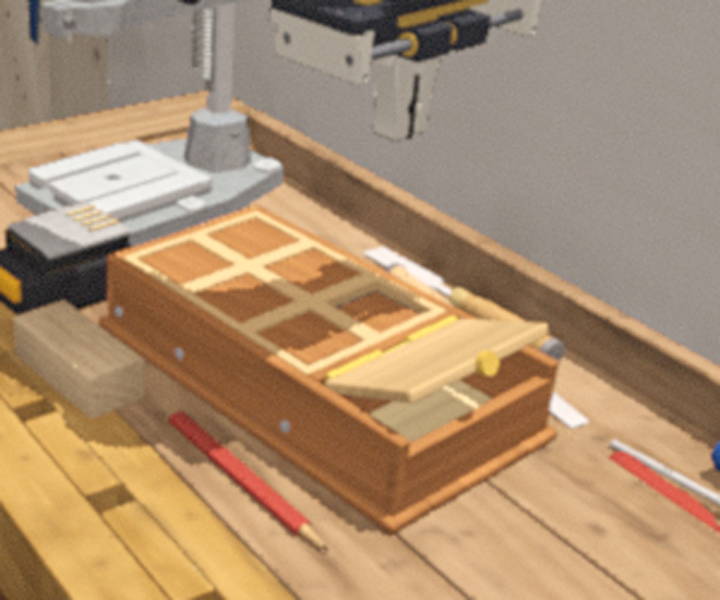

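The flap stands open (free edge around (480,365)), the loose items are where they were, and the hand is clear.

```bash
python3 -c "
from station import order
print(order.job_done())"
```

```text
the job is handed in; nothing more can be done
None
```

The catch was the back-row inlay beside the flap (panel x = +36, y = -72 mm); I pushed it fully home, the flap stayed up, the hand is clear, nothing loose was disturbed, and the job is handed in.

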